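# Nest the tasting bowls in size order

## Task

The tasting is over and someone has put the narrowest wooden bowl straight into the widest one. Nest the three bowls properly in size order, the middle one in the wide one and the narrow one in the middle one, each standing upright and fully down on the floor of the next, leaving the wide bowl where it stands. Set every bowl down gently without dropping it or tipping it over, and leave the sample jars alone.

Things in the scene. Friction and masses are not known exactly. Their poses are not given: they have to be found in the camera images.
- wide_bowl: widest of three brown wooden bowls: round, 176 mm across the outside of the rim, 62 mm high, foot 116 mm across. Walls and floor 8 mm thick; flared to 35 mm height, then a straight upright collar. Flat inner floor about 100 mm across, 8 mm above the underside. Origin at the centre of its underside, z up; round, so yaw means nothing. It stands on the table and at the start holds the narrow bowl
- middle_bowl: middle brown wooden bowl: round, 132 mm across the outside of the rim, 76 mm high, foot 88 mm across. Walls and floor 8 mm thick; flared to 38 mm height, then a straight upright collar 38 mm high. Flat inner floor about 72 mm across, 8 mm above the underside. Origin at the centre of its underside, z up. At the start it stands empty on the table
- narrow_bowl: narrowest brown wooden bowl, tall as a beaker: round, 84 mm across the outside of the rim, 92 mm high, foot 62 mm across. Walls and floor 8 mm thick; flared to 30 mm height, then a straight upright collar 62 mm high. Origin at the centre of its underside, z up. At the start it stands in the wide bowl, on its floor
- jar_front: bystander: closed glass jar, 66 mm across, 85 mm high, black lid, between the bowls on the robot's side; origin at the centre of its underside, z up
- jar_mid: bystander: closed glass jar, 72 mm across, 100 mm high, blue lid, between the bowls on the far side; origin at the centre of its underside, z up
- jar_left: bystander: closed glass jar, 60 mm across, 75 mm high, red lid, far left; origin at the centre of its underside, z up
- jar_right: bystander: closed glass jar, 68 mm across, 95 mm high, brass lid, far right; origin at the centre of its underside, z up
- jar_near: bystander: closed glass jar, 56 mm across, 65 mm high, yellow lid, near left; origin at the centre of its underside, z up
There are look-alikes about, which are no part of the job. Leave any purple, turquoise or white look-alike of the middle_bowl alone.

How it is judged (in metres and radians):
At the end, for the whole second after the job is handed in: Wide bowl upright on the table within 60 mm of its start; middle bowl in it and narrow bowl in the middle one, each underside 4 to 12 mm above the next one's underside (on its floor), centred within 15 mm, tilted under 0.08 rad, all at rest (height (world z) of wide_bowl below 0.006 m and distance of wide_bowl from where it was at the start of the episode below 0.06 m and z of middle_bowl in the frame of wide_bowl between 0.004 and 0.012 m and horizontal distance between middle_bowl and wide_bowl below 0.015 m and z of narrow_bowl in the frame of middle_bowl between 0.004 and 0.012 m and horizontal distance between narrow_bowl and middle_bowl below 0.015 m and angle between each of wide_bowl, middle_bowl, narrow_bowl's own z axis and vertical below 0.08 rad and linear speed of each of wide_bowl, middle_bowl, narrow_bowl below 0.02 m/s); the robot touches nothing.
It fails at once if a bowl is dropped (in free fall at over 0.7 m/s, a fall of more than about 25 mm) ((contact force between wide_bowl and anything else below 0.02 N and linear speed of wide_bowl above 0.7 m/s) or (contact force between middle_bowl and anything else below 0.02 N and linear speed of middle_bowl above 0.7 m/s) or (contact force between narrow_bowl and anything else below 0.02 N and linear speed of narrow_bowl above 0.7 m/s)).
It fails at once if a bowl is tipped over (tilted more than 1 rad) (angle between any of wide_bowl, middle_bowl, narrow_bowl's own z axis and vertical above 1 rad).
It fails at once if a sample jar is pushed more than 40 mm or knocked over (distance of any of jar_front, jar_mid, jar_left, jar_right, jar_near from where it was at the start of the episode above 0.04 m or angle between any of jar_front, jar_mid, jar_left, jar_right, jar_near's own z axis and vertical above 0.5 rad).
It also fails if it takes over 72 s, if anything falls off the work surface, if the arm or the gripper's body presses on something with over 40 N, if the wrist force passes 120 N, or if a joint passes its speed limit or range.

## Robot

A 6-joint arm with a two-finger parallel gripper is mounted at the origin on the work surface. World frame = base frame: x ahead of the robot, y to its left, z up, the work surface at z = 0. Lengths are in mm, angles in rad, forces in N, time in s.
With the tool pointing down it reaches from about 300 to 775 mm from the base axis. Payload 14.6 kg.
Tool frame: the origin (TCP) lies midway between the tips of the shut fingers; the grasp point (between the pads) lies 19 mm behind it; z points along the fingers, y is the line along which they close (so a half turn about z gives the same grasp; the last joint's range is limited). The gripper opens to 94 mm and grips with 3 to 60 N. Pads are 16 mm wide; open, the fingers measure 119 mm over their backs; the gripper's body (75 mm by 177 mm) begins 78 mm behind the grasp point.
Start: joints at [-0.067, 0.3, 1.521, -0, 1.321, -0.067], TCP at [549.99, -0.002, 205.446] pointing down, gripper open.
Joint ranges: [-3.03, 3.03], [-0.79, 2.21], [0.23, 2.52], [-1.04, 4.18], [0, 3.07], [-2.55, 2.55]. Speed limits (rad/s): [2.22, 2.22, 2.57, 3.14, 3.14, 3.14].

## Interface

Orientations are given as [roll, pitch, yaw] about the fixed x, y, z axes, in that order (R = Rz(yaw) Ry(pitch) Rx(roll)).
In Python, from cell import manip, camera gives the robot as it stands.
- The arm moves only by the tool move_arm, never from a script. Its arguments are lists of equal length, an entry for each row: "dp": the shift along the world's x, y, z in mm, a list of three; "rotation": the turn, a rotation vector about the world's x, y, z in rad, a list of three; "hand": the opening, from 0 (shut) to 1 (fully open). A call has 1 to 10 rows; each row shifts and turns the commanded pose from where the row before left it; what a row does not reach is not made up. A row lasts 1/8 s, in which the tool goes at most 62.5 mm and 10.7 degrees, less where a joint would pass 70% of its speed; a pose out of reach is approached as far as the arm can. A call with a gripper value outside its range is refused whole. The fingers move at their own pace and stop on an object; "newtons" is the grip in N (left out, the last holds). Time passes only in rows, so rows that do not move let the fingers close. It gives the time, the measured TCP pose, the force, the opening and the grip force at its end, in the units of the state.
- manip.read_state(): the state, without advancing time (a new reading comes with each control period).
- camera(name): name is "scene" or "side" or "wrist"; returns a dict with "image" (420x560x3 uint8, red, green, blue), "fx", "fy", "cx", "cy" (pixels), "k1" (the pictures are not rectified: a ray, as slopes to the right and down, at radius r is drawn at 1 + k1 r^2 times it, then the intrinsics apply), "R" (3x3) and "t" (3): a world point X has camera coordinates R X + t; the wrist camera has in their place "mount" (4x4, takes a point from camera to tool coordinates, whose origin is the TCP and whose axes are the flange's). Camera axes: x right, y down, z forward; pixel columns grow to the right and rows downward; lengths in mm; the calibration is good to about 2 mm. A picture is of the moment at which its call begins: read the wrist's pose just before it. There is no depth.
- manip.sign_off(): hands the job in; it is judged then, once.
The state is a dict: "clock": time; "joints": joint angles; "qd": joint speeds; "effort": joint torques, N m; "eef_pos": TCP position; "eef_rot": TCP orientation; "wrist_force": force on the tool from outside, world axes, zero at the start; "moment": the same for the moment, N m; "finger_gap": finger opening in mm; "finger_force": force on a finger pad.
Only numpy, scipy, OpenCV 4.12 (cv2) and the standard library are available. Lean on these libraries where they do the work, as an engineer would, in place of code of your own. Each camera call takes 0.05 s, during which the arm holds its last target. There are 200 camera calls.

## Working session

There is one attempt and no reset: what is moved stays moved. The work goes in short steps, Python scripts to look and compute and a tool call to move; the robot and the scene stay as the last step left them, time stands still between calls to the robot, and variables do not carry over. Pictures are saved under pics/ and viewed, at most 10 in all, crops included, and the job is handed in when it is done.

Besides the shell and the picture viewer there is one more tool, called after ">>>" by a JSON object that holds its "op" and its "data". move_arm: Moves the arm, as the interface text tells. Its arguments: {"type":"object","properties":{"dp":{"type":"array","items":{"type":"array","items":{"type":"number"}}},"rotation":{"type":"array","items":{"type":"array","items":{"type":"number"}}},"hand":{"type":"array","items":{"type":"number"}},"newtons":{"type":"number"}},"required":["dp","rotation","hand"]}

```bash
mkdir -p pics
cat > h.py <<'E'
import numpy as np, cv2
from cell import manip, camera
def ray(c,u,v):
    K=np.array([[c['fx'],0,c['cx']],[0,c['fy'],c['cy']],[0,0,1.]])
    p=cv2.undistortPoints(np.array([[[u,v]]],float),K,np.array([c['k1'],0,0,0,0.]))[0,0]
    R=np.array(c['R']);t=np.array(c['t'])
    return -R.T@t, R.T@np.array([p[0],p[1],1.])
def onz(c,u,v,z):
    o,d=ray(c,u,v); return o+d*(z-o[2])/d[2]
E
python3 - <<'E'
from h import *
for n in('scene','side'):
    c=camera(n); cv2.imwrite(f'pics/{n}0.png',c['image'][:,:,::-1]); print(n,{k:np.round(v,3).tolist() for k,v in c.items() if k!='image'})
print(manip.read_state())
print(camera('wrist')['mount'])
E
```

```text
scene {'fx': 433.5, 'fy': 433.5, 'cx': 275.106, 'cy': 215.304, 'k1': -0.13, 'R': [[-0.128, 0.992, 0.0], [0.813, 0.106, -0.573], [-0.568, -0.073, -0.82]], 't': [115.591, -395.311, 1740.844]}
side {'fx': 524.078, 'fy': 524.078, 'cx': 281.254, 'cy': 213.297, 'k1': -0.054, 'R': [[-0.673, -0.74, 0.011], [-0.555, 0.495, -0.668], [0.489, -0.456, -0.744]], 't': [312.074, 333.897, 1381.151]}
{'clock': 0.1, 'joints': array([-6.65823068e-02,  3.00416987e-01,  1.52153288e+00, -1.61207849e-05,
        1.32073273e+00, -6.65774145e-02]), 'qd': array([-0.00019876, -0.00409994, -0.00065916,  0.00106356,  0.00013654,
        0.00101753]), 'effort': array([ 1.84928511e-03, -5.32644153e+01, -3.53284299e+01,  7.10431044e-02,
        2.34944851e-02, -7.30603051e-05]), 'eef_pos': array([5.49748858e+02, 1.93076414e-02, 2.04936412e+02]), 'eef_rot': array([-3.14050409e+00, -5.69314888e-05,  1.57079540e+00]), 'wrist_force': array([0.73597262, 0.74489138, 0.35091962]), 'moment': array([ 0.01395282, -0.01621566,  0.0219376 ]), 'finger_force': 0.0, 'finger_gap': 94.14481801174115}
[[ 1.36493687e-03 -9.71684320e-01 -2.36278903e-01  6.74357549e+01]
 [ 9.99998776e-01  1.50697357e-03 -4.20551243e-04 -2.05933426e-01]
 [ 7.64709109e-04 -2.36278040e-01  9.71685187e-01 -1.79749137e+02]
 [ 0.00000000e+00  0.00000000e+00  0.00000000e+00  1.00000000e+00]]
```

View pics/scene0.png

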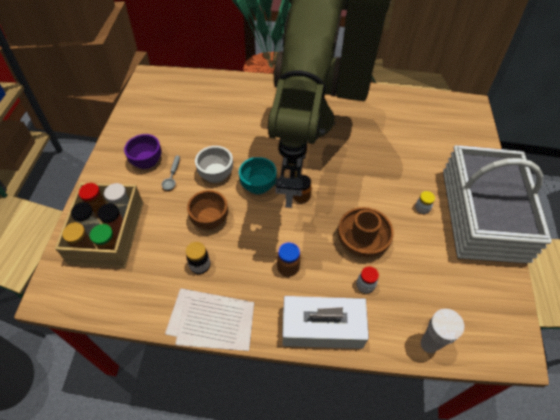

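View pics/side0.png

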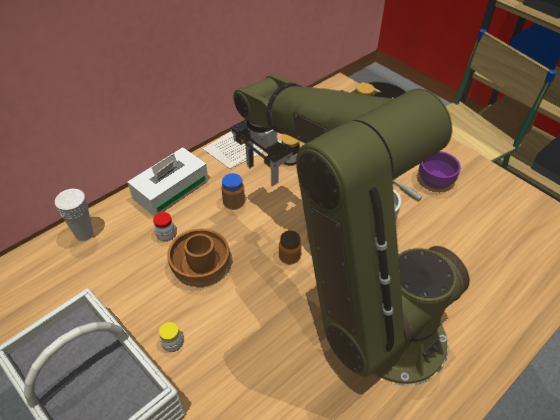

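The scene view shows the wide bowl with the narrow one in it near (366,230), the middle bowl near (208,208) and jars at (302,188), (289,258), (197,257), (368,280) and (426,202). The side view shows the wide bowl at (199,256) with the narrow one inside; the arm hides the middle bowl.

Run:
```python
from h import *
c=camera('scene')
for n,u,v,z in [('wide rim',365,229,62),('narrow rim',368,221,100),('mid rim',208,208,76),('jf',302,182,85),('jm',289,252,100),('jr',196,251,95),('jl',370,274,75),('jn',427,198,65),('turq',258,175,76),('white',214,163,76),('purple',143,151,76),('box corner',284,300,70)]:
    print(n,onz(c,u,v,z).round())
hsv=cv2.cvtColor(c['image'],cv2.COLOR_RGB2HSV)
for p in [(208,200),(208,220),(208,232),(180,200),(365,250),(345,215)]: print(p,hsv[p[1],p[0]])
```

```text
wide rim [552. 241.  62.]
narrow rim [547. 244. 100.]
mid rim [ 545. -263.   76.]
jf [407.  26.  85.]
jm [687.  13. 100.]
jr [ 717. -260.   95.]
jl [717. 255.  75.]
jn [403. 448.  65.]
turq [ 388. -125.   76.]
white [ 353. -285.   76.]
purple [ 327. -553.   76.]
box corner [826.  16.  70.]
(208, 200) [ 12 172  80]
(208, 220) [ 13 184 148]
(208, 232) [ 14 143  68]
(180, 200) [ 16 135 187]
(365, 250) [ 13 182 143]
(345, 215) [ 12 178 112]
```

>>> {"op": "move_arm", "data": {"dp": [[0, 40, 20], [0, 50, 20], [0, 50, 20], [0, 50, 0], [0, 30, 0], [0, 0, 0], [0, 0, 0]], "rotation": [[0, 0, 0], [0, 0, 0], [0, 0, 0], [0, 0, 0], [0, 0, 0], [0, 0, 0], [0, 0, 0]], "hand": [1, 1, 1, 1, 1, 1, 1]}}

```text
clock: 1.08
eef_pos: [550.0, 219.2, 265.3]
eef_rot: [-3.141, 0.0, 1.57]
wrist_force: [-0.8, -1.1, -0.7]
finger_gap: 93.6
finger_force: 0.0
```

```bash
cat >> h.py <<'E'
from scipy.spatial.transform import Rotation as Ro
def wrist():
    s=manip.read_state(); c=camera('wrist'); M=np.array(c['mount'])
    T=np.eye(4); T[:3,:3]=Ro.from_euler('xyz',s['eef_rot']).as_matrix(); T[:3,3]=s['eef_pos']
    W=np.linalg.inv(T@M); c['R']=W[:3,:3]; c['t']=W[:3,3]; return s,c
E
python3 - <<'E'
from h import *
s,c=wrist(); print(s['eef_pos'].round(1)); cv2.imwrite('pics/w1.png',c['image'][:,:,::-1])
E
```

```text
[550.  219.2 265.3]
```

View pics/w1.png

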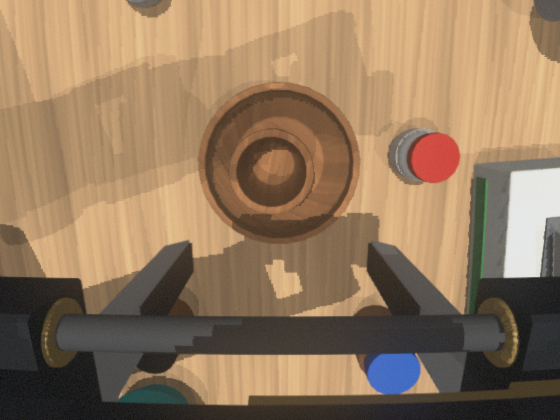

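The wrist view shows the wide rim spanning columns 200–360 and rows 82–243. The narrow rim spans columns 230–314 and rows 128–214. The red lid is at (434,158).

Run:
```python
from h import *
s,c=wrist()
def rim(l,r,t,b,z):
    u,v=(l+r)/2,(t+b)/2
    P=[onz(c,*q,z) for q in((l,v),(r,v),(u,t),(u,b))]
    print(np.mean(P,0).round(1),np.linalg.norm(P[0]-P[1]).round(1),np.linalg.norm(P[2]-P[3]).round(1))
rim(200,360,82,243,62); rim(230,314,128,214,100)
print(onz(c,434,158,75).round())
# refine: strongest local gradient near the predicted rim
```

```text
[550.1 246.5  62. ] 172.7 173.9
[542.2 243.4 100. ] 81.9 84.2
[712. 255.  75.]
```

>>> {"op": "move_arm", "data": {"dp": [[-8, 24, -40], [0, 0, -50], [0, 0, -50], [0, 0, -30], [0, 0, -18], [0, 0, 0], [0, 0, 0], [0, 0, 0], [0, 0, 0], [0, 0, 0]], "rotation": [[0, 0, 0], [0, 0, 0], [0, 0, 0], [0, 0, 0], [0, 0, 0], [0, 0, 0], [0, 0, 0], [0, 0, 0], [0, 0, 0], [0, 0, 0]], "hand": [1, 1, 1, 1, 1, 1, 0.6, 0.6, 0.6, 0.6], "newtons": 30}}

```text
clock: 2.42
eef_pos: [542.6, 244.3, 78.9]
eef_rot: [3.139, -0.001, 1.571]
wrist_force: [-1.4, -0.2, 8.1]
finger_gap: 83.4
finger_force: 30.0
```

>>> {"op": "move_arm", "data": {"dp": [[0, 0, 10], [0, 0, 25], [0, 0, 30], [0, 0, 25], [0, -40, 0], [2, -45, 0], [3, -45, 0], [3, -44, 0], [0, 0, -20], [0, 0, -25]], "rotation": [[0, 0, 0], [0, 0, 0], [0, 0, 0], [0, 0, 0], [0, 0, 0], [0, 0, 0], [0, 0, 0], [0, 0, 0], [0, 0, 0], [0, 0, 0]], "hand": [0.6, 0.6, 0.6, 0.6, 0.6, 0.6, 0.6, 0.6, 0.6, 0.6]}}

```text
clock: 3.68
eef_pos: [550.4, 69.4, 123.0]
eef_rot: [3.14, -0.0, 1.57]
wrist_force: [0.4, 0.6, -1.7]
finger_gap: 83.8
finger_force: 30.0
```

Run:
```python
from h import *
s,c=wrist(); print(s['eef_pos'].round(1),s['finger_gap'],s['finger_force'])
w=c['image']; sc=camera('scene')['image'][120:330,150:430]
cv2.imwrite('pics/m2.png',np.hstack([cv2.resize(w,(400,300)),cv2.resize(sc,(400,300))])[:,:,::-1])
```

```text
[550.4  69.4 123. ] 83.76534525357609 29.983849176205695
```

View pics/m2.png

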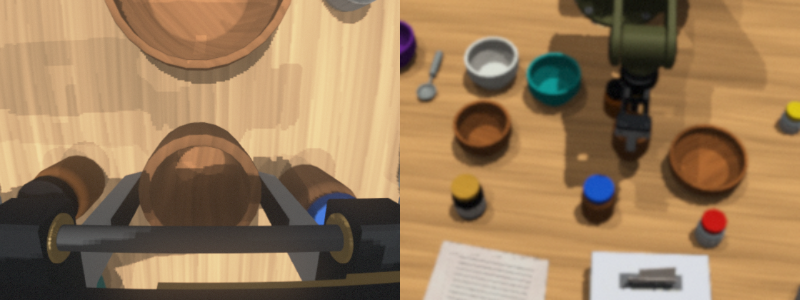

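The narrow bowl is held between the fingers, apparently upright, and the wide bowl is empty and unmoved. I'll lower it now.

>>> {"op": "move_arm", "data": {"dp": [[0, 0, -25], [0, 0, -17], [0, 0, -5], [0, 0, -3], [0, 0, -2], [0, 0, -1], [0, 0, 0]], "rotation": [[0, 0, 0], [0, 0, 0], [0, 0, 0], [0, 0, 0], [0, 0, 0], [0, 0, 0], [0, 0, 0]], "hand": [0.6, 0.6, 0.6, 0.6, 0.6, 0.6, 0.6]}}

```text
clock: 4.65
eef_pos: [550.4, 70.0, 70.9]
eef_rot: [3.14, -0.0, 1.571]
wrist_force: [-4.4, -1.4, 9.8]
finger_gap: 83.1
finger_force: 30.0
```

>>> {"op": "move_arm", "data": {"dp": [[0, 0, 0], [0, 0, 0], [0, 0, 0], [0, 0, 15], [0, 0, 45], [0, 0, 60], [0, -60, 60], [0, -62, 0], [0, -62, 0], [0, -62, 0]], "rotation": [[0, 0, 0], [0, 0, 0], [0, 0, 0], [0, 0, 0], [0, 0, 0], [0, 0, 0], [0, 0, 0], [0, 0, 0], [0, 0, 0], [0, 0, 0]], "hand": [1, 1, 1, 1, 1, 1, 1, 1, 1, 1]}}

```text
clock: 5.9
eef_pos: [549.7, -162.1, 235.1]
eef_rot: [3.14, 0.0, 1.571]
wrist_force: [1.3, 0.6, 1.2]
finger_gap: 94.1
finger_force: 0.0
```

>>> {"op": "move_arm", "data": {"dp": [[0, -60, 0], [0, -54, 0], [0, 0, 0], [0, 0, 0]], "rotation": [[0, 0, 0], [0, 0, 0], [0, 0, 0], [0, 0, 0]], "hand": [0.5, 0.5, 0.5, 0.5]}}

```text
clock: 6.4
eef_pos: [550.0, -273.8, 234.2]
eef_rot: [3.141, -0.0, 1.571]
wrist_force: [0.3, 1.0, 0.4]
finger_gap: 57.3
finger_force: 0.0
```

Run:
```python
from h import *
s,c=wrist(); print(s['eef_pos'].round(1),s['finger_gap']); cv2.imwrite('pics/w3.png',c['image'][:,:,::-1])
```

```text
[ 550.  -273.8  234.2] 57.34908965463084
```

View pics/w3.png

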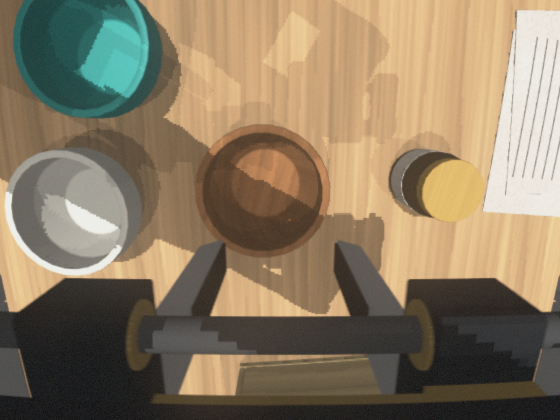

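The middle bowl's rim spans columns 196–329 and rows 124–257. The white look-alike is at (75,210) and the brass lid at (452,190).

Run:
```python
from h import *
s,c=wrist()
l,r,t,b,z=196,329,124,257,76
u,v=(l+r)/2,(t+b)/2
P=[onz(c,*q,z) for q in((l,v),(r,v),(u,t),(u,b))]
print(np.mean(P,0).round(1),np.linalg.norm(P[0]-P[1]).round(1),np.linalg.norm(P[2]-P[3]).round(1))
print(onz(c,452,190,95).round())
```

```text
[ 533.2 -267.8   76. ] 128.9 131.0
[ 710. -262.   95.]
```

>>> {"op": "move_arm", "data": {"dp": [[45, 6, -30], [0, 0, -50], [0, 0, -50], [0, 0, -30], [0, 0, -17], [0, 0, 0], [0, 0, 0], [0, 0, 0], [0, 0, 0], [0, 0, 0]], "rotation": [[0, 0, 0], [0, 0, 0], [0, 0, 0], [0, 0, 0], [0, 0, 0], [0, 0, 0], [0, 0, 0], [0, 0, 0], [0, 0, 0], [0, 0, 0]], "hand": [0.4, 0.4, 0.4, 0.4, 0.4, 0.4, 0, 0, 0, 0], "newtons": 50}}

```text
clock: 7.75
eef_pos: [595.2, -268.4, 57.3]
eef_rot: [3.141, 0.0, 1.571]
wrist_force: [-1.0, -0.2, 3.6]
finger_gap: 8.2
finger_force: 52.6
```

>>> {"op": "move_arm", "data": {"dp": [[0, 0, 0], [0, 0, 5], [0, 0, 10], [0, 0, 15], [0, 0, 0]], "rotation": [[0, 0, 0], [0, 0, 0], [0, 0, 0], [0, 0, 0], [0, 0, 0]], "hand": [0, 0, 0, 0, 0]}}

```text
clock: 8.38
eef_pos: [595.7, -268.5, 88.5]
eef_rot: [3.139, 0.001, 1.571]
wrist_force: [0.2, -0.5, -0.7]
finger_gap: 7.9
finger_force: 52.5
```

Run:
```python
from h import *
s,c=wrist(); print(s['eef_pos'].round(1),s['finger_gap'],s['finger_force'],s['wrist_force'],s['moment'])
w=c['image']; sc=camera('scene')['image'][140:275,160:340]
cv2.imwrite('pics/m4.png',np.hstack([cv2.resize(w,(400,300)),cv2.resize(sc,(400,300))])[:,:,::-1])
```

```text
[ 595.7 -268.5   88.5] 7.923041622260308 52.49235523631796 [ 0.15530902 -0.50563844 -0.66386318] [-0.04104324 -0.13292251 -0.03687262]
```

View pics/m4.png

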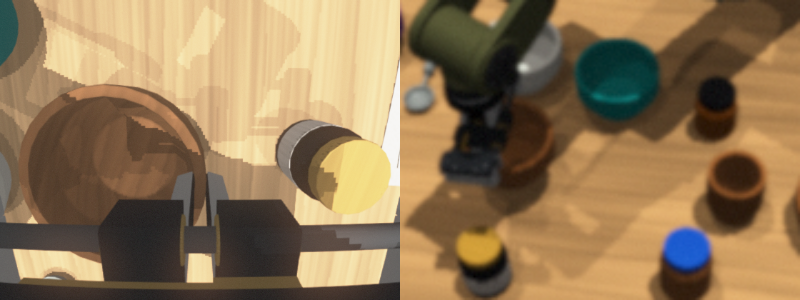

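The middle bowl is in the grip, level and clear of the table, and the narrow bowl stands upright on the table. I'll carry it over.

>>> {"op": "move_arm", "data": {"dp": [[0, 0, 30], [0, 0, 45], [0, 0, 45], [0, 30, 5], [0, 45, 0], [2, 50, 0], [2, 50, 0], [2, 50, 0], [2, 50, 0], [2, 50, 0]], "rotation": [[0, 0, 0], [0, 0, 0], [0, 0, 0], [0, 0, 0], [0, 0, 0], [0, 0, 0], [0, 0, 0], [0, 0, 0], [0, 0, 0], [0, 0, 0]], "hand": [0, 0, 0, 0, 0, 0, 0, 0, 0, 0]}}

```text
clock: 9.72
eef_pos: [604.7, 58.4, 211.2]
eef_rot: [-3.141, 0.0, 1.571]
wrist_force: [-0.2, -0.9, -1.7]
finger_gap: 8.3
finger_force: 52.5
```

>>> {"op": "move_arm", "data": {"dp": [[2, 50, 0], [2, 50, 0], [2, 50, 0], [0, 25, 0], [0, 14, 0], [0, 0, -30], [0, 0, -30], [0, 0, 0], [0, 0, 0]], "rotation": [[0, 0, 0], [0, 0, 0], [0, 0, 0], [0, 0, 0], [0, 0, 0], [0, 0, 0], [0, 0, 0], [0, 0, 0], [0, 0, 0]], "hand": [0, 0, 0, 0, 0, 0, 0, 0, 0]}}

```text
clock: 10.85
eef_pos: [611.7, 245.3, 153.1]
eef_rot: [3.14, -0.0, 1.57]
wrist_force: [0.2, -0.1, -1.7]
finger_gap: 7.9
finger_force: 52.5
```

Run:
```python
from h import *
s,c=wrist(); print(s['eef_pos'].round(1),s['finger_gap'],s['finger_force'],s['wrist_force'])
w=c['image']; sc=camera('side')['image'][170:320,120:320]
cv2.imwrite('pics/m5.png',np.hstack([cv2.resize(w,(400,300)),cv2.resize(sc,(400,300))])[:,:,::-1])
```

```text
[611.7 245.3 153.1] 7.856287218029388 52.47817849740386 [ 0.17507015 -0.06058629 -1.69914297]
```

View pics/m5.png

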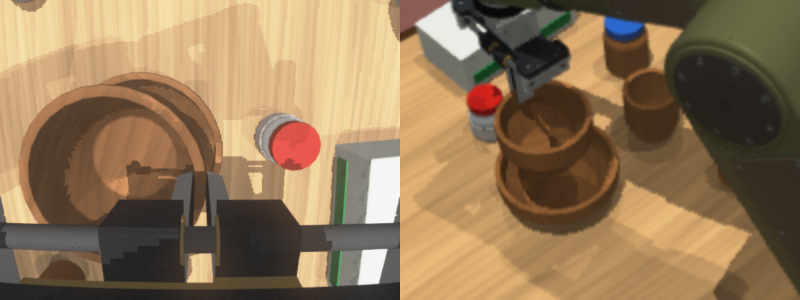

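The middle bowl hangs level over the wide bowl, well centred in both views.

>>> {"op": "move_arm", "data": {"dp": [[0, 1, -25], [0, 0, -25], [0, 0, -20], [0, 0, -10], [0, 0, -3], [0, 0, -2], [0, 0, -2], [0, 0, -1], [0, 0, 0]], "rotation": [[0, 0, 0], [0, 0, 0], [0, 0, 0], [0, 0, 0], [0, 0, 0], [0, 0, 0], [0, 0, 0], [0, 0, 0], [0, 0, 0]], "hand": [0, 0, 0, 0, 0, 0, 0, 0, 0]}}

```text
clock: 12.08
eef_pos: [611.8, 246.9, 65.3]
eef_rot: [3.139, -0.001, 1.571]
wrist_force: [-0.2, 0.0, 7.7]
finger_gap: 8.1
finger_force: 52.5
```

>>> {"op": "move_arm", "data": {"dp": [[0, 0, 0], [0, 0, 0], [0, 0, 0], [0, 0, 15], [0, 0, 35], [0, 0, 50], [-20, -20, 50], [-40, -10, 50], [0, 0, 0], [0, 0, 0]], "rotation": [[0, 0, 0], [0, 0, 0], [0, 0, 0], [0, 0, 0], [0, 0, 0], [0, 0, 0], [0, 0, 0], [0, 0, 0], [0, 0, 0], [0, 0, 0]], "hand": [0.25, 0.25, 0.25, 0.25, 0.3, 0.5, 1, 1, 1, 1]}}

```text
clock: 13.32
eef_pos: [552.4, 217.2, 262.0]
eef_rot: [3.141, -0.0, 1.571]
wrist_force: [0.1, -0.6, -0.4]
finger_gap: 74.4
finger_force: 0.0
```

Run:
```python
from h import *
s,c=wrist(); print(s['eef_pos'].round(1)); cv2.imwrite('pics/w6.png',c['image'][:,:,::-1])
```

```text
[552.4 217.2 262. ]
```

View pics/w6.png

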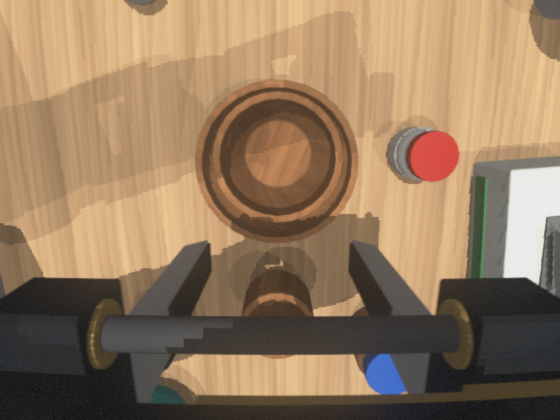

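The middle rim spans columns 211–347 and rows 88–223, and the wide rim spans columns 195–358 and rows 80–243. The middle bowl looks nested and roughly concentric. The narrow bowl stands below at (277,310).

Run:
```python
from h import *
s,c=wrist()
for l,r,t,b,z in((195,358,80,243,62),(211,347,88,223,84)):
    u,v=(l+r)/2,(t+b)/2
    P=[onz(c,*q,z) for q in((l,v),(r,v),(u,t),(u,b))]
    print(np.mean(P,0).round(1),np.linalg.norm(P[0]-P[1]).round(1),np.linalg.norm(P[2]-P[3]).round(1))
```

```text
[548.3 246.   62. ] 173.9 173.9
[551.1 254.9  84. ] 136.0 134.4
```

>>> {"op": "move_arm", "data": {"dp": [[0, -48, 0], [-1, -50, 0], [-1, -50, 0], [0, 0, -50], [0, 0, -50], [0, 0, -50], [0, 0, -28], [0, 0, -12], [0, 0, 0], [0, 0, 0]], "rotation": [[0, 0, 0], [0, 0, 0], [0, 0, 0], [0, 0, 0], [0, 0, 0], [0, 0, 0], [0, 0, 0], [0, 0, 0], [0, 0, 0], [0, 0, 0]], "hand": [1, 1, 1, 1, 1, 1, 1, 1, 1, 1], "newtons": 30}}

```text
clock: 14.68
eef_pos: [551.1, 69.2, 72.9]
eef_rot: [3.14, -0.0, 1.571]
wrist_force: [-0.0, 0.4, 0.1]
finger_gap: 93.8
finger_force: 0.0
```

>>> {"op": "move_arm", "data": {"dp": [[0, 0, 0], [0, 0, 0], [0, 0, 0], [0, 0, 0], [0, 0, 15], [0, 0, 40], [0, 0, 50], [0, 0, 30], [0, 0, 0]], "rotation": [[0, 0, 0], [0, 0, 0], [0, 0, 0], [0, 0, 0], [0, 0, 0], [0, 0, 0], [0, 0, 0], [0, 0, 0], [0, 0, 0]], "hand": [0.6, 0.6, 0.6, 0.6, 0.6, 0.6, 0.6, 0.6, 0.6]}}

```text
clock: 15.8
eef_pos: [551.2, 69.2, 209.5]
eef_rot: [3.137, -0.0, 1.571]
wrist_force: [-0.2, 0.7, -2.2]
finger_gap: 83.4
finger_force: 30.0
```

The middle rim measured a bit too wide, so I'll check it numerically on the stored picture.

Run:
```python
import cv2,numpy as np
im=cv2.GaussianBlur(cv2.imread('pics/w6.png'),(3,3),0).astype(int)
# V channel along row 156 and column 278
for n,a in(('row156 185-240',im[156,185:240,2]),('row156 325-370',im[156,325:370,2]),('col279 72-115',im[72:115,279,2]),('col279 195-250',im[195:250,279,2])): print(n,a.tolist())
g=cv2.imread('pics/w6.png')[70:255,180:375]
cv2.imwrite('pics/crop6.png',cv2.resize(g,None,fx=3.2,fy=3.2,interpolation=cv2.INTER_CUBIC))
```

```text
row156 185-240 [180, 179, 181, 182, 181, 178, 176, 175, 174, 166, 156, 150, 151, 153, 154, 149, 131, 108, 92, 87, 86, 86, 88, 95, 107, 116, 122, 132, 144, 150, 150, 150, 149, 141, 123, 101, 87, 83, 82, 82, 82, 83, 83, 84, 84, 88, 96, 102, 105, 105, 104, 103, 102, 103, 105]
row156 325-370 [119, 119, 118, 116, 112, 101, 91, 87, 89, 103, 136, 168, 175, 165, 159, 157, 151, 144, 141, 142, 141, 135, 119, 100, 92, 101, 127, 156, 169, 171, 170, 169, 174, 188, 203, 209, 213, 218, 222, 224, 224, 225, 226, 225, 224]
col279 72-115 [222, 218, 211, 203, 200, 198, 194, 186, 181, 185, 190, 188, 185, 181, 167, 136, 103, 91, 101, 129, 157, 168, 167, 164, 161, 153, 133, 106, 88, 85, 87, 88, 89, 88, 86, 84, 83, 84, 85, 88, 91, 97, 104]
col279 195-250 [121, 121, 120, 120, 119, 119, 118, 118, 119, 120, 120, 117, 107, 95, 89, 88, 89, 89, 89, 96, 122, 154, 169, 170, 169, 164, 148, 119, 96, 88, 90, 95, 93, 85, 82, 82, 80, 78, 77, 76, 78, 87, 101, 112, 116, 116, 117, 122, 132, 138, 138, 131, 120, 114, 113]
```

View pics/crop6.png

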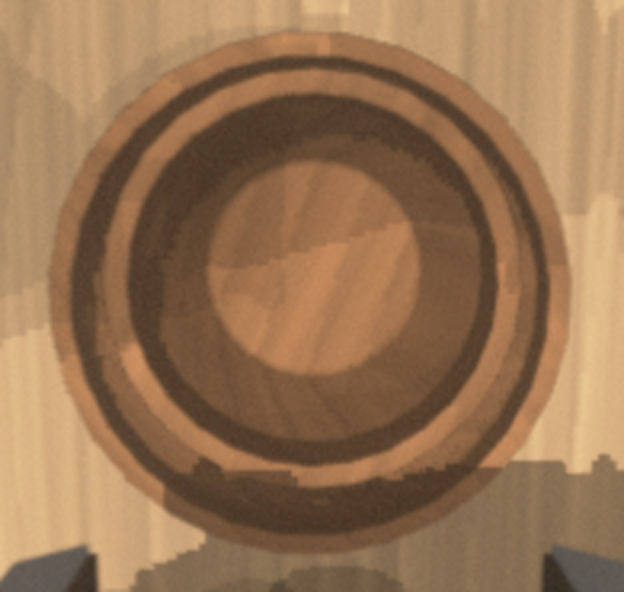

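The crop shows clean, concentric rims. The middle rim's outer edge is at columns 212–342 and rows 91–222, and the wide rim at columns 195–358 and rows 80–243.

Run:
```python
from h import *
c=camera('wrist');M=np.array(c['mount'])
T=np.eye(4); T[:3,:3]=Ro.from_euler('xyz',[3.141,0,1.571]).as_matrix(); T[:3,3]=[552.4,217.2,262]
W=np.linalg.inv(T@M); c['R']=W[:3,:3]; c['t']=W[:3,3]
for l,r,t,b,z in((195,358,80,243,62),(212,342,91,222,84),(219.5,335,98,215,84)):
    u,v=(l+r)/2,(t+b)/2
    P=[onz(c,*q,z) for q in((l,v),(r,v),(u,t),(u,b))]
    print(np.mean(P,0).round(1),np.linalg.norm(P[0]-P[1]).round(1),np.linalg.norm(P[2]-P[3]).round(1))
```

```text
[548.7 246.1  62. ] 174.3 174.3
[549.4 254.   84. ] 130.4 130.9
[549.7 254.2  84. ] 115.8 116.8
```

The middle bowl is seated and slightly off-centre in y, at about (549.5, 254). I'll put the narrow bowl in along that axis.

>>> {"op": "move_arm", "data": {"dp": [[0, 40, 0], [-1, 50, 0], [0, 50, 0], [0, 34, 0], [0, 10, 0], [0, 0, -25], [0, 0, -25], [0, 0, -25], [0, 0, -20], [0, 0, -10]], "rotation": [[0, 0, 0], [0, 0, 0], [0, 0, 0], [0, 0, 0], [0, 0, 0], [0, 0, 0], [0, 0, 0], [0, 0, 0], [0, 0, 0], [0, 0, 0]], "hand": [0.6, 0.6, 0.6, 0.6, 0.6, 0.6, 0.6, 0.6, 0.6, 0.6]}}

```text
clock: 17.1
eef_pos: [548.8, 252.1, 99.9]
eef_rot: [-3.139, 0.001, 1.57]
wrist_force: [0.1, -0.7, -2.9]
finger_gap: 83.7
finger_force: 30.0
```

>>> {"op": "move_arm", "data": {"dp": [[0, 0, -5], [0, 0, -3], [0, 0, -3], [0, 0, -2], [0, 0, 0]], "rotation": [[0, 0, 0], [0, 0, 0], [0, 0, 0], [0, 0, 0], [0, 0, 0]], "hand": [0.6, 0.6, 0.6, 0.6, 0.6]}}

```text
clock: 17.73
eef_pos: [549.5, 253.2, 89.0]
eef_rot: [3.141, -0.0, 1.571]
wrist_force: [-0.2, 0.2, -2.5]
finger_gap: 83.3
finger_force: 30.0
```

>>> {"op": "move_arm", "data": {"dp": [[0, 0, -1], [0, 0, -1], [0, 0, 0]], "rotation": [[0, 0, 0], [0, 0, 0], [0, 0, 0]], "hand": [0.6, 0.6, 0.6]}}

```text
clock: 18.1
eef_pos: [549.5, 253.5, 88.6]
eef_rot: [3.141, -0.001, 1.571]
wrist_force: [-6.9, -1.9, 14.3]
finger_gap: 83.8
finger_force: 30.1
```

Contact at the expected height, so I'll release and back off.

>>> {"op": "move_arm", "data": {"dp": [[0, 0, 1], [0, 0, 0], [0, 0, 0], [0, 0, 0], [0, 0, 15], [0, 0, 40], [0, 0, 50], [0, -20, 50], [0, -16, 20], [0, 0, 0]], "rotation": [[0, 0, 0], [0, 0, 0], [0, 0, 0], [0, 0, 0], [0, 0, 0], [0, 0, 0], [0, 0, 0], [0, 0, 0], [0, 0, 0], [0, 0, 0]], "hand": [0.6, 1, 1, 1, 1, 1, 1, 1, 1, 1]}}

```text
clock: 19.35
eef_pos: [549.8, 216.4, 264.0]
eef_rot: [3.139, -0.001, 1.569]
wrist_force: [-0.3, 0.7, -0.1]
finger_gap: 93.7
finger_force: 0.0
```

Run:
```python
from h import *
s,c=wrist(); print(s['eef_pos'].round(1),s['wrist_force'].round(1))
np.save('pose.npy',np.r_[s['eef_pos'],s['eef_rot']])
g=c['image'][60:270,170:390]; cv2.imwrite('pics/w7f.png',c['image'][:,:,::-1])
sd=camera('side')['image'][190:320,130:290]
cv2.imwrite('pics/m7.png',np.hstack([cv2.resize(g,(440,420),interpolation=2),cv2.resize(sd,(360,420),interpolation=2)])[:,:,::-1])
```

```text
[549.8 216.4 264. ] [-0.3  0.7 -0.1]
```

View pics/m7.png

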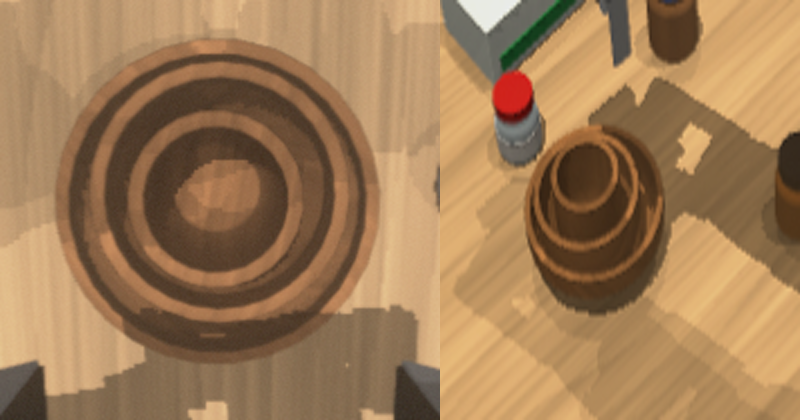

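The wrist crop shows three nested round rims. In full-image pixels the wide rim spans columns 198–360 and rows 79–241. The middle rim spans 215–344 and 91–221, and the narrow rim 234–321 and 115–203.

Run:
```python
from h import *
c=camera('wrist');M=np.array(c['mount']);p=np.load('pose.npy')
T=np.eye(4); T[:3,:3]=Ro.from_euler('xyz',p[3:]).as_matrix(); T[:3,3]=p[:3]
W=np.linalg.inv(T@M); c['R']=W[:3,:3]; c['t']=W[:3,3]
for l,r,t,b,z in((198,360,79,241,62),(215.5,344,91,221,84),(234,321,115,203.5,108)):
    u,v=(l+r)/2,(t+b)/2
    P=[onz(c,*q,z) for q in((l,v),(r,v),(u,t),(u,b))]
    print(np.mean(P,0).round(1),np.linalg.norm(P[0]-P[1]).round(1),np.linalg.norm(P[2]-P[3]).round(1))
```

```text
[549.1 246.9  62. ] 174.0 173.8
[549.9 253.7  84. ] 129.6 130.6
[547.7 253.2 108. ] 81.9 83.1
```

```bash
python3 -c "
from cell import manip
print(manip.sign_off())"
```

```text
the job is handed in; nothing more can be done
None
```

The three bowls are nested in size order and the job is handed in at about 19 s; by my last camera measurement the middle bowl sits about 7 mm off the wide one's centre and the narrow bowl about 2 mm off the middle's (limit 15 mm), but the sign-off returned no verdict.

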